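Find the hidden catch of the vacuum sealer and pop its lid

TASK

Open the vacuum sealer for the next bag: feel along the flat steel panel in front of its lid for the flush release button, press it in until the lid springs up, then let go and draw the hand clear. Let the lid rise by itself without forcing it by hand, and leave the pot, jar and beaker standing where they are.

Things in the scene. Friction and masses are not known exactly. Their poses are not given: they have to be found in the camera images.
- sealer: Steel vacuum sealer fixed to the work surface, 300 mm deep (its x), 440 mm wide (its y), 97 mm high, lid shut. Origin: centre of its underside; its -x side is the front (towards the robot), z up. The front ledge (its x from -150 to -42 mm) is 90 mm high; the lid lies behind it, from x = -35 mm back to the hinge at +136 mm.
- panel_mid (a point): Centre of the flat rigid steel panel let into the front ledge, on its surface, 88 mm above the work surface; axes as the sealer's. The panel shows 88 mm in x by 210 mm in y, between end caps and narrow rails 2 mm proud of it. The release button lies on its centre line: x = 0 here, button centre anywhere from y = -60 to +60 mm.
- catch (a joint): Release button, a plate of the same steel, 42 mm in x by 60 mm in y, in a 46 by 64 mm opening of the panel that the closed fingertips must enter. Value: press straight down; 0 = at rest, face 2 mm below the panel; 0.005 m = fully in. Sprung: about 2 N starts it, about 6 N takes it fully in; it comes back when released. The lid is let go at about 3 mm.
- lid (a joint): Lid angle about the hinge along its rear edge: 0 = shut and latched, 0.30 rad = sprung open (front edge raised about 50 mm). A spring lifts it by itself in about half a second once the catch is pressed, and holds it up; while latched it cannot be opened.
- lid_edge (a point): Middle of the lid's front edge, on its top face. The lid is a steel plate with a glass window, 168 mm deep, 436 mm wide, 12 mm thick; its top is 97 mm above the work surface when shut.
- pot: Small glass seasoning pot with a steel cap, 42 mm across, 50 mm high, standing on the left (+y) end cap of the ledge. Origin: centre of its underside. Leave it alone.
- jar: Glass jar with a green lid, 60 mm across, 95 mm high, standing on the work surface beside the sealer, left or right. Origin: centre of its underside. Leave it alone.
- beaker: Open steel beaker, 74 mm across, 100 mm high, standing on the work surface beside the sealer, left or right. Origin: centre of its underside. Leave it alone.

How it is judged:
On the way:
1. the release button is pressed in while the lid is still down (value of joint catch above 0.002 m and value of joint lid below 0.1 rad).
At the end, for the whole second after the job is handed in: The lid stands sprung open (above 0.25 rad) and still, the release button is back out (within 1 mm), and the pot, jar and beaker stand upright within 20 mm of where they were (value of joint lid above 0.25 rad and velocity of joint lid below 0.05 rad/s and value of joint catch below 0.001 m and distance of each of pot, jar, beaker from where it was at the start of the episode below 0.02 m and angle between each of pot, jar, beaker's own z axis and vertical below 0.1 rad); the robot touches nothing.
It fails at once if the lid is forced by hand (more than 15 N on it) (contact force between any of the fingers, the arm and lid above 15 N).
It fails at once if a bystander is pushed, lifted or tipped over (distance of any of pot, jar, beaker from where it was at the start of the episode above 0.03 m or angle between any of pot, jar, beaker's own z axis and vertical above 0.4 rad).
It also fails if it takes over 45 s, if anything falls off the work surface, if the arm or the gripper's body presses on something with over 40 N, if the wrist force passes 120 N, or if a joint passes its speed limit or range.

ROBOT

A 6-joint arm with a two-finger parallel gripper is mounted at the origin on the work surface. World frame = base frame: x ahead of the robot, y to its left, z up, the work surface at z = 0. Lengths are in m, angles in rad, forces in N, time in s.
With the tool pointing down it reaches from about 0.3 to 0.875 m from the base axis. Payload 6.4 kg.
Tool frame: the origin (TCP) lies midway between the tips of the shut fingers; the grasp point (between the pads) lies 19 mm behind it; z points along the fingers, y is the line along which they close (so a half turn about z gives the same grasp; the last joint's range is limited). The gripper opens to 85 mm and grips with 20 to 120 N. Pads are 22 mm wide; open, the fingers measure 114 mm over their backs; the gripper's body (76 mm by 85 mm) begins 54 mm behind the grasp point. The pads swing forward as they close: fully open they stand 13 mm farther back than shut.
Start: joints at [0.937, 0.181, 1.607, -0, 1.354, -0.206], TCP at [0.239, 0.523, 0.201] pointing down, gripper open.
Joint ranges: [-2.99, 2.99], [-0.89, 2.07], [0.3, 2.58], [-1.14, 4.28], [0, 2.63], [-3.12, 3.12]. Speed limits (rad/s): [2.57, 2.57, 3.01, 3.14, 3.14, 3.14].

INTERFACE

Orientations are given as a unit quaternion [w, x, y, z].
In Python, from bench import sensors, vision, ctrl gives the robot as it stands.
- The arm moves only by the tool carry_out, never from a script. Its argument "deltas" is text: rows parted by semicolons, each of 7 numbers parted by spaces: the shift along the tool's x, y, z in mm, then the turn, a rotation vector about the tool's x, y, z in rad, then the closure, from 0 (fully open) to 1 (shut). In form: tx ty tz ax ay az claw; .... A call has 1 to 12 rows; each row is the pose to reach, as a shift and turn from the pose commanded when the call began, along the tool's axes at that moment; what a row does not reach only later rows make up. A row lasts 1/8 s, in which the tool goes at most 62.5 mm and 10.7 degrees, less where a joint would pass 70% of its speed; a pose out of reach is approached as far as the arm can. A call with a gripper value outside its range is refused whole. The fingers move at their own pace and stop on an object; the grip force is fixed at half the most. Time passes only in rows, so rows that repeat a pose let the fingers close. It gives the time, the measured TCP pose, the force, the opening and the grip force at its end, in the units of the state.
- sensors.get_obs(): the state, without advancing time (a new reading comes with each control period).
- vision.camera(name): name is "scene" or "top" or "wrist"; returns the picture (384x512x3 uint8, blue, green, red); there is no depth.
- vision.camera_model(name): a dict with "K" (3x3 intrinsics, pixels), "extrinsics" (4x4, takes a point from world to camera coordinates); the wrist camera has in their place "hand_eye" (4x4, takes a point from camera to tool coordinates, whose origin is the TCP and whose axes are the flange's). Camera axes: x right, y down, z forward; pixel columns grow to the right and rows downward; lengths in m; the calibration is good to about 2 mm. A picture is of the moment at which its call begins: read the wrist's pose just before it. camera_model takes no time and is no camera call.
- ctrl.hand_in(): hands the job in; it is judged then, once.
The state is a dict: "time_s": time; "q": joint angles; "dq": joint speeds; "joint_efforts": joint torques, N m; "eef_pos": TCP position; "eef_rot": TCP orientation; "wrist_force": force on the tool from outside, world axes, zero at the start; "torque": the same for the moment, N m; "opening": opening from 0.0 (shut) to 1.0 (fully open); "grasp_force": force on a finger pad.
Only numpy, scipy, OpenCV 4.12 (cv2) and the standard library are available. Lean on these libraries where they do the work, as an engineer would, in place of code of your own. Each camera call takes 0.05 s, during which the arm holds its last target. There are 200 camera calls.

## Working session

There is one attempt and no reset: what is moved stays moved. The work goes in short steps, Python scripts to look and compute and a tool call to move; the robot and the scene stay as the last step left them, time stands still between calls to the robot, and variables do not carry over. Pictures are saved under pics/ and viewed, at most 10 in all, crops included, and the job is handed in when it is done.

Besides the shell and the picture viewer there is one more tool, called after "Call:" as name(argument=value, ...), one argument or row to a line, values as JSON. carry_out: Moves the arm, as the interface text tells. Its arguments: {"type":"object","properties":{"deltas":{"type":"string"}},"required":["deltas"]}

```bash
mkdir -p pics; python3 - <<'E'
from bench import sensors, vision
import cv2
o=sensors.get_obs();print(o)
for n in("scene","top"):
    cv2.imwrite(f"pics/{n}0.png",vision.camera(n)); m=vision.camera_model(n); print(n,m)
print(vision.camera_model("wrist"))
E
```

```text
{'time_s': 0.0, 'q': array([ 9.36664980e-01,  1.81553341e-01,  1.60798206e+00, -2.55036777e-05,
        1.35376000e+00, -2.06276626e-01]), 'dq': array([-0.00051526, -0.00124143, -0.00082069, -0.00041321, -0.00061   ,
       -0.00206726]), 'joint_efforts': array([ 7.45297848e-05, -4.44886529e+01, -3.51330113e+01, -3.96994874e-04,
        9.32117400e-03,  2.38616065e-05]), 'eef_pos': array([0.23820796, 0.5227004 , 0.2004898 ]), 'eef_rot': array([-3.35947427e-04,  2.12296592e-01,  9.77204908e-01, -7.82387174e-04]), 'wrist_force': array([-0.00334614, -0.40742003,  0.38086682]), 'torque': array([0.00015746, 0.02117006, 0.03586247]), 'grasp_force': 0.0, 'opening': 1.005280824807498}
scene {'K': array([[357.55758697,   0.        , 253.99766541],
       [  0.        , 357.55758697, 194.21137548],
       [  0.        ,   0.        ,   1.        ]]), 'extrinsics': array([[ 0.46785197,  0.88363399,  0.01747896, -0.34177586],
       [ 0.50241723, -0.24963701, -0.82780329, -0.22055219],
       [-0.72711173,  0.39607113, -0.56074611,  1.398825  ],
       [ 0.        ,  0.        ,  0.        ,  1.
[... 348 characters left out ...]
6416629e-01],
       [ 1.78792589e-01,  8.07267970e-04, -9.83886456e-01,
         1.40764786e+00],
       [ 0.00000000e+00,  0.00000000e+00,  0.00000000e+00,
         1.00000000e+00]])}
{'K': array([[321.21531022,   0.        , 252.70776576],
       [  0.        , 321.21531022, 193.68224687],
       [  0.        ,   0.        ,   1.        ]]), 'hand_eye': array([[ 9.32115866e-04, -9.58017683e-01, -2.86707605e-01,
         7.36988169e-02],
       [ 9.99999165e-01,  6.36327490e-04,  1.12484669e-03,
        -2.91793335e-04],
       [-8.95183087e-04, -2.86708414e-01,  9.58017476e-01,
        -1.72601935e-01],
       [ 0.00000000e+00,  0.00000000e+00,  0.00000000e+00,
         1.00000000e+00]])}
```

View pics/top0.png

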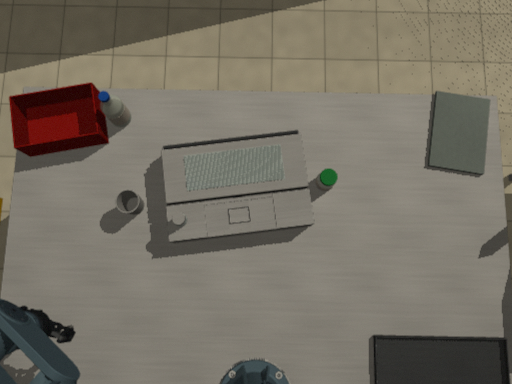

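View pics/scene0.png

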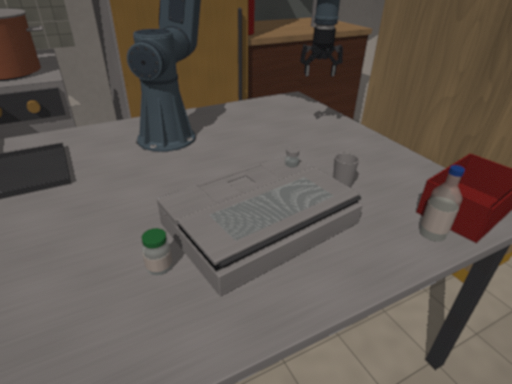

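The top view shows the sealer at about (238,190). Its panel spans (205–275, 197–235), with a button outline near (239,215). The pot is at (178,220), the beaker at (129,202) and the jar at (328,179). The scene view agrees. Next I'll zoom in and measure.

```bash
cat > h.py <<'E'
import numpy as np
from bench import vision
def ray(n,uv,z):
    m=vision.camera_model(n);K,E=m["K"],m["extrinsics"];R,t=E[:3,:3],E[:3,3]
    d=R.T@np.linalg.solve(K,[*uv,1]);c=-R.T@t
    return c+d*(z-c[2])/d[2]
E
python3 - <<'E'
import cv2
from h import *
i=cv2.imread("pics/top0.png")
cv2.imwrite("pics/topc.png",cv2.resize(i[125:250,155:320],None,fx=4.8,fy=4.8,interpolation=cv2.INTER_CUBIC))
for n,uv,z in [("button",(239,215),.088),("FL",(170,241),.09),("FR",(313,225),.09),("BR",(298,132),.097),("BL",(163,147),.097),("pot",(178,219),.14)]: print(n,ray("top",uv,z).round(3))
E
```

```text
button [0.541 0.058 0.088]
FL [0.458 0.262 0.09 ]
FR [ 0.515 -0.166  0.09 ]
BR [ 0.802 -0.119  0.097]
BL [0.745 0.297 0.097]
pot [0.519 0.233 0.14 ]
```

View pics/topc.png

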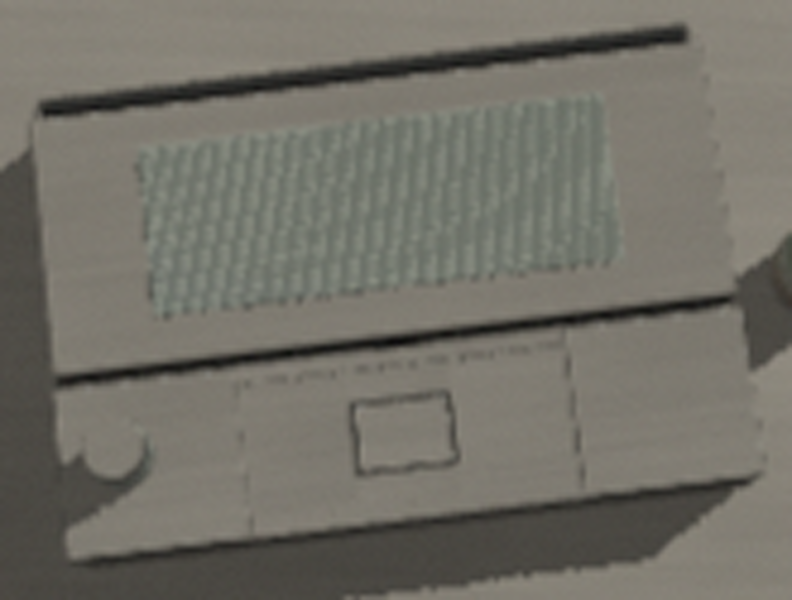

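Call:
carry_out(
  deltas="-50 -32 0 0 0 -0.06 1;-100 -64 0 0 0 -0.12 1;-150 -95 0 0 0 -0.18 1;-200 -127 0 0 0 -0.24 1;-250 -159 0 0 0 -0.3 1;-300 -190 0 0 0 -0.36 1;-350 -222 0 0 0 -0.42 1;-400 -254 0 0 0 -0.48 1;-440 -279 0 0 0 -0.53 1;-468 -297 0 0 0 -0.56 1;-468 -297 0 0 0 -0.56 1;-468 -297 0 0 0 -0.56 1",
)

```text
time_s: 1.6
eef_pos: [0.5405, 0.0592, 0.2009]
eef_rot: [-0.001, -0.066, 0.998, 0.0]
wrist_force: [-0.2, -0.5, -0.5]
opening: 0.002
grasp_force: 0.0
```

```bash
python3 - <<'E'
from bench import sensors, vision
import cv2,numpy as np
from scipy.spatial.transform import Rotation as Ro
o=sensors.get_obs();p=o["eef_pos"];q=o["eef_rot"];im=vision.camera("wrist");m=vision.camera_model("wrist")
R=Ro.from_quat(np.roll(q,-1)).as_matrix();np.savez("w.npz",p=p,R=R)
H=m["hand_eye"]
for w in [(.541,.058,.086)]:
    c=np.linalg.inv(H)@np.append(R.T@(np.array(w)-p),1);u=m["K"]@c[:3];print(u/u[2])
print(o["time_s"],p,R.round(3),o["opening"])
cv2.imwrite("pics/w1.png",im)
E
```

```text
[250.82079429 181.27483058   1.        ]
1.6 [0.54050629 0.0592061  0.20088037] [[-0.991 -0.131 -0.001]
 [-0.131  0.991  0.   ]
 [ 0.001  0.001 -1.   ]] 0.0017684108258457338
```

View pics/w1.png

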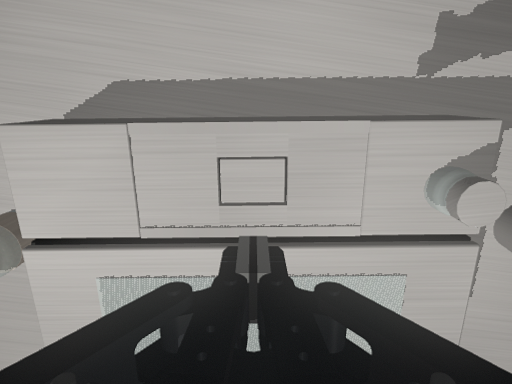

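The wrist view shows the opening centred at (253,181), against a predicted (251,181). That puts the hand within about 1 mm of it, so I'll descend and feel for contact.

Call:
carry_out(
  deltas="0 0 40 0 0 0 1;0 0 80 0 0 0 1;0 0 100 0 0 0 1;0 0 107 0 0 0 1;0 0 110 0 0 0 1;0 0 112 0 0 0 1;0 0 113 0 0 0 1;0 0 114 0 0 0 1;0 0 114 0 0 0 1",
)

```text
time_s: 2.78
eef_pos: [0.5412, 0.0588, 0.0875]
eef_rot: [0.0, -0.066, 0.998, -0.0]
wrist_force: [0.6, 0.2, -0.6]
opening: -0.003
grasp_force: 0.0
```

Call:
carry_out(
  deltas="0 0 1 0 0 0 1;0 0 2 0 0 0 1;0 0 2 0 0 0 1;0 0 2 0 0 0 1",
)

```text
time_s: 3.28
eef_pos: [0.5411, 0.0588, 0.0854]
eef_rot: [-0.0, -0.066, 0.998, 0.0]
wrist_force: [-0.5, -0.3, -0.1]
opening: 0.004
grasp_force: 0.0
```

Call:
carry_out(
  deltas="0 0 1 0 0 0 1;0 0 1 0 0 0 1;0 0 2 0 0 0 1;0 0 2 0 0 0 1;0 0 2 0 0 0 1",
)

```text
time_s: 3.9
eef_pos: [0.5411, 0.0588, 0.0834]
eef_rot: [-0.0, -0.066, 0.998, -0.0]
wrist_force: [0.2, 0.1, 0.3]
opening: -0.002
grasp_force: 0.0
```

Call:
carry_out(
  deltas="0 0 1 0 0 0 1;0 0 1 0 0 0 1;0 0 2 0 0 0 1;0 0 2 0 0 0 1;0 0 2 0 0 0 1",
)

```text
time_s: 4.53
eef_pos: [0.5411, 0.0588, 0.0814]
eef_rot: [-0.0, -0.066, 0.998, 0.0]
wrist_force: [-0.0, 0.9, -0.1]
opening: 0.003
grasp_force: 0.0
```

```bash
python3 - <<'E'
from bench import vision
import cv2
a=vision.camera("wrist")[130:330,130:390];b=vision.camera("top")[180:250,190:290]
a=cv2.resize(a,(780,600),interpolation=3);b=cv2.resize(b,(780,546),interpolation=3)
cv2.imwrite("pics/w2.png",a);cv2.imwrite("pics/t2.png",b)
E
```

```text
(no output)
```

View pics/w2.png

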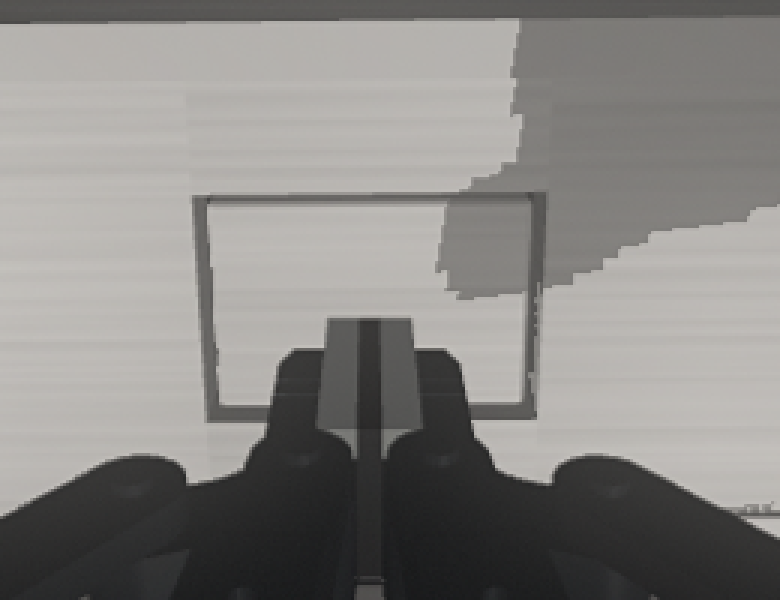

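The crop shows the fingertips inside the button opening, a little right of its centre and clear of its edges. There's no force yet, so I'll keep feeling downward.

Call:
carry_out(
  deltas="0 0 1 0 0 0 1;0 0 1 0 0 0 1;0 0 2 0 0 0 1;0 0 2 0 0 0 1;0 0 2 0 0 0 1",
)

```text
time_s: 5.25
eef_pos: [0.5411, 0.0588, 0.0794]
eef_rot: [-0.0, -0.066, 0.998, 0.0]
wrist_force: [-0.1, 0.4, 0.1]
opening: -0.002
grasp_force: 0.0
```

Call:
carry_out(
  deltas="0 0 1 0 0 0 1;0 0 1 0 0 0 1;0 0 2 0 0 0 1;0 0 2 0 0 0 1;0 0 2 0 0 0 1",
)

```text
time_s: 5.88
eef_pos: [0.5412, 0.0588, 0.0774]
eef_rot: [0.0, -0.066, 0.998, 0.0]
wrist_force: [-0.6, 0.5, -0.5]
opening: -0.003
grasp_force: 0.0
```

View pics/t2.png

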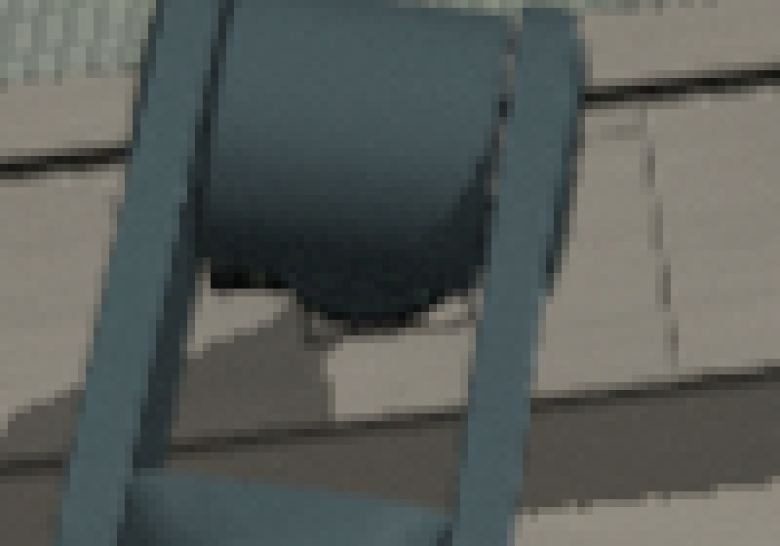

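Still nothing at 0.0774. Comparing the visible tip at (253,236) with the projected TCP suggests the real tips sit higher than the nominal TCP. I'll keep going gently and watch the force.

Call:
carry_out(
  deltas="0 0 1 0 0 0 1;0 0 1 0 0 0 1;0 0 2 0 0 0 1;0 0 2 0 0 0 1;0 0 3 0 0 0 1;0 0 3 0 0 0 1;0 0 3 0 0 0 1",
)

```text
time_s: 6.75
eef_pos: [0.5411, 0.0588, 0.0744]
eef_rot: [-0.0, -0.066, 0.998, -0.0]
wrist_force: [-0.2, 0.1, -0.5]
opening: 0.001
grasp_force: 0.0
```

```bash
python3 - <<'E'
from bench import vision,sensors
import cv2
o=sensors.get_obs();print(o["eef_pos"],o["wrist_force"],o["opening"])
cv2.imwrite("pics/w3.png",vision.camera("wrist"))
s=vision.camera("scene")[130:290,140:380]
cv2.imwrite("pics/s3.png",cv2.resize(s,(780,520),interpolation=3))
E
```

```text
[0.54114112 0.05881293 0.07437396] [-0.20755922  0.09101955 -0.51024685] 0.0012263261198712271
```

View pics/s3.png

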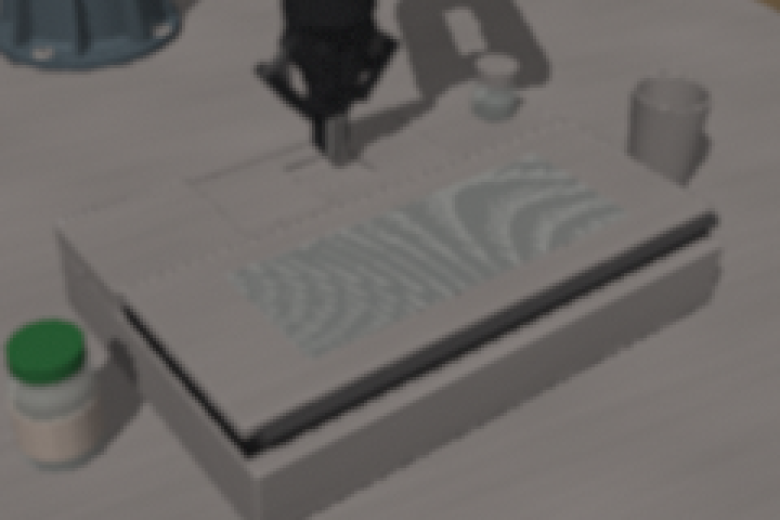

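The scene crop shows the lid still shut and the fingertip ending at about (244.6,180.8) in the full image. I'll compare that with the projection.

```bash
python3 - <<'E'
from bench import vision
import numpy as np
m=vision.camera_model("scene")
for z in (.074,.086,.1,.11):
    c=m["extrinsics"]@[.5411,.0588,z,1];u=m["K"]@c[:3];print(z,u[:2]/u[2])
E
```

```text
0.074 [241.18658154 185.29023301]
0.086 [241.17514967 181.6063334 ]
0.1 [241.16161256 177.24402464]
0.11 [241.15180862 174.08472445]
```

That puts the visible tip near z ≈ 0.086, at the button face, so contact should come soon. I'll continue in 1 mm steps.

Call:
carry_out(
  deltas="0 0 1 0 0 0 1;0 0 1 0 0 0 1;0 0 2 0 0 0 1;0 0 2 0 0 0 1;0 0 2 0 0 0 1",
)

```text
time_s: 7.48
eef_pos: [0.5412, 0.0588, 0.0724]
eef_rot: [0.0, -0.066, 0.998, 0.0]
wrist_force: [0.3, -0.2, -0.2]
opening: 0.001
grasp_force: 0.0
```

Call:
carry_out(
  deltas="0 0 1 0 0 0 1;0 0 1 0 0 0 1;0 0 2 0 0 0 1;0 0 2 0 0 0 1;0 0 2 0 0 0 1",
)

```text
time_s: 8.1
eef_pos: [0.5412, 0.0588, 0.0704]
eef_rot: [0.0, -0.066, 0.998, -0.0]
wrist_force: [-0.0, 0.7, 0.2]
opening: -0.0
grasp_force: 0.0
```

Call:
carry_out(
  deltas="0 0 1 0 0 0 1;0 0 1 0 0 0 1;0 0 2 0 0 0 1;0 0 2 0 0 0 1;0 0 2 0 0 0 1",
)

```text
time_s: 8.72
eef_pos: [0.5411, 0.0588, 0.0684]
eef_rot: [-0.0, -0.066, 0.998, 0.0]
wrist_force: [0.3, -0.2, -0.4]
opening: 0.0
grasp_force: 0.0
```

```bash
python3 - <<'E'
from bench import vision,sensors
import cv2,numpy as np
print(sensors.get_obs()["joint_efforts"].round(2))
s=vision.camera("scene");a=cv2.imread("pics/scene0.png");w=vision.camera("wrist")
print("lid diff",cv2.absdiff(s,a)[190:250,215:340].mean())
c=lambda i:cv2.resize(i[150:195,215:275],(480,360),interpolation=3)
x=cv2.resize(w[180:280,190:320],(780,600)) 
cv2.imwrite("pics/v4.png",np.vstack([cv2.resize(w[180:280,190:320],(390,300)),cv2.resize(s[150:195,215:275],(390,292),interpolation=3)]))
E
```

```text
[  0.   -43.96 -30.    -0.     0.    -0.  ]
lid diff 4.283422222222222
```

View pics/v4.png

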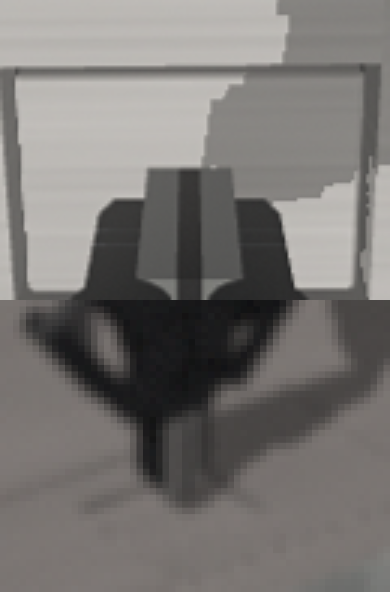

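Wrist and scene views agree that the visible tips end roughly 25–33 mm above the reported TCP, still above the button face. The lid is shut and there is no contact. I'll keep feeling downward.

Call:
carry_out(
  deltas="0 0 1 0 0 0 1;0 0 1 0 0 0 1;0 0 2 0 0 0 1;0 0 2 0 0 0 1;0 0 3 0 0 0 1;0 0 3 0 0 0 1;0 0 4 0 0 0 1;0 0 4 0 0 0 1;0 0 4 0 0 0 1",
)

```text
time_s: 9.95
eef_pos: [0.5411, 0.0588, 0.0644]
eef_rot: [0.0, -0.066, 0.998, -0.0]
wrist_force: [0.7, 0.0, -0.5]
opening: -0.001
grasp_force: 0.0
```

Call:
carry_out(
  deltas="0 0 1 0 0 0 1;0 0 1 0 0 0 1;0 0 2 0 0 0 1;0 0 2 0 0 0 1;0 0 3 0 0 0 1;0 0 3 0 0 0 1;0 0 3 0 0 0 1",
)

```text
time_s: 10.82
eef_pos: [0.5411, 0.0588, 0.0614]
eef_rot: [-0.0, -0.066, 0.998, 0.0]
wrist_force: [-0.1, -0.1, 0.1]
opening: -0.001
grasp_force: 0.0
```

Call:
carry_out(
  deltas="0 0 1 0 0 0 1;0 0 1 0 0 0 1;0 0 2 0 0 0 1;0 0 2 0 0 0 1;0 0 2 0 0 0 1",
)

```text
time_s: 11.45
eef_pos: [0.5412, 0.0588, 0.0594]
eef_rot: [-0.0, -0.066, 0.998, 0.0]
wrist_force: [0.4, -0.4, -0.4]
opening: -0.003
grasp_force: 0.0
```

Call:
carry_out(
  deltas="0 0 1 0 0 0 1;0 0 1 0 0 0 1;0 0 2 0 0 0 1;0 0 2 0 0 0 1;0 0 2 0 0 0 1",
)

```text
time_s: 12.08
eef_pos: [0.5412, 0.0588, 0.0574]
eef_rot: [-0.0, -0.066, 0.998, 0.0]
wrist_force: [-0.4, -0.4, -0.2]
opening: -0.005
grasp_force: 0.0
```

Call:
carry_out(
  deltas="0 0 1 0 0 0 1;0 0 1 0 0 0 1;0 0 2 0 0 0 1;0 0 2 0 0 0 1;0 0 2 0 0 0 1",
)

```text
time_s: 12.7
eef_pos: [0.5412, 0.0588, 0.0556]
eef_rot: [0.0, -0.066, 0.998, -0.0]
wrist_force: [-1.6, 0.3, 6.0]
opening: 0.004
grasp_force: 2.5
```

Call:
carry_out(
  deltas="0 0 0.5 0 0 0 1;0 0 1 0 0 0 1;0 0 1 0 0 0 1",
)

```text
time_s: 13.08
eef_pos: [0.5412, 0.0588, 0.0546]
eef_rot: [0.0, -0.066, 0.998, -0.0]
wrist_force: [-3.1, -0.6, 4.8]
opening: -0.005
grasp_force: 2.5
```

```bash
python3 - <<'E'
from bench import vision,sensors
import cv2,numpy as np
o=sensors.get_obs();print(o["eef_pos"],o["wrist_force"],o["torque"])
s=vision.camera("scene");a=cv2.imread("pics/scene0.png");w=vision.camera("wrist")
print("lid diff",cv2.absdiff(s,a)[190:250,215:340].mean())
cv2.imwrite("pics/v5.png",np.hstack([cv2.resize(w[130:310,140:370],(460,360)),cv2.resize(s[150:195,215:265],(330,360),interpolation=3)]))
E
```

```text
[0.54118969 0.0588037  0.05461835] [-3.07417822 -0.57222295  4.75151939] [ 0.05674197  0.40842967 -0.00496526]
lid diff 4.347511111111111
```

View pics/v5.png

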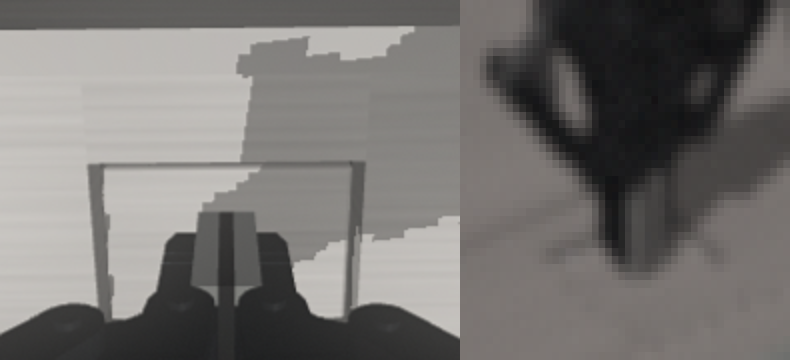

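The crops show the pads centred in the opening with their tips at the panel plane. There is a soft contact of about 5 N and the lid is still down, so I'll keep pressing in 1 mm steps.

Call:
carry_out(
  deltas="0 0 0.5 0 0 0 1;0 0 1 0 0 0 1;0 0 1 0 0 0 1",
)

```text
time_s: 13.55
eef_pos: [0.5412, 0.0588, 0.0536]
eef_rot: [0.0, -0.066, 0.998, -0.0]
wrist_force: [-2.4, -0.1, 5.3]
opening: -0.002
grasp_force: 2.6
```

```bash
cat > st.py <<'E'
from bench import vision,sensors
import cv2
o=sensors.get_obs();print(o["time_s"],o["eef_pos"],o["wrist_force"],o["torque"])
s=vision.camera("scene");a=cv2.imread("pics/scene0.png")
print("lid diff",cv2.absdiff(s,a)[190:250,215:340].mean())
E
python3 st.py
```

```text
13.55 [0.54116767 0.05879917 0.05361338] [-2.36547322 -0.06003515  5.30782926] [ 0.0415931   0.39810004 -0.04048459]
lid diff 4.388177777777778
```

Call:
carry_out(
  deltas="0 0 0.5 0 0 0 1;0 0 1 0 0 0 1;0 0 1 0 0 0 1;0 0 1 0 0 0 1",
)

```text
time_s: 14.1
eef_pos: [0.5413, 0.0588, 0.0525]
eef_rot: [0.0, -0.066, 0.998, -0.0]
wrist_force: [-0.3, -0.6, 4.5]
opening: -0.004
grasp_force: 1.9
```

```bash
python3 st.py
```

```text
14.1 [0.54128837 0.05879386 0.05249005] [-0.32502037 -0.60874598  4.47194245] [-0.01981946  0.1474089   0.07613502]
lid diff 10.062622222222222
```

The lid has been released, so I'll withdraw straight up, away from it.

Call:
carry_out(
  deltas="0 0 0 0 0 0 1;0 0 -5 0 0 0 1;0 0 -15 0 0 0 1;0 0 -40 0 0 0 1;0 0 -80 0 0 0 1;20 0 -120 0 0 0 1;60 0 -160 0 0 0 1;100 0 -180 0 0 0 1;120 0 -180 0 0 0 1;120 0 -180 0 0 0 1;120 0 -180 0 0 0 1;120 0 -180 0 0 0 1",
)

```text
time_s: 15.65
eef_pos: [0.4226, 0.043, 0.2321]
eef_rot: [-0.0, -0.066, 0.998, 0.0]
wrist_force: [-0.2, -0.3, -0.2]
opening: -0.001
grasp_force: 0.0
```

```bash
python3 - <<'E'
from bench import vision
import cv2,numpy as np
s=vision.camera("scene")[110:290,130:400];t=vision.camera("top")[120:260,100:350]
cv2.imwrite("pics/end.png",np.hstack([cv2.resize(s,(400,267)),cv2.resize(t,(400,267))]))
E
```

```text
(no output)
```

View pics/end.png

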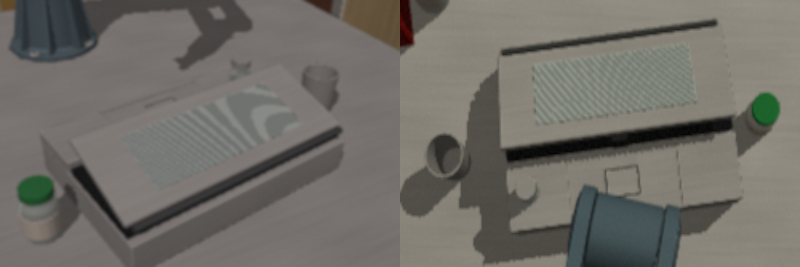

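The lid stands open, with a dark gap along its front edge. The pot, jar and beaker are upright in place and the hand is clear, so I'm handing in.

```bash
python3 -c "
from bench import ctrl
print(ctrl.hand_in())"
```

```text
the job is handed in; nothing more can be done
None
```

I pressed the release button and the lid sprang open; the hand is clear, the last pictures show the pot, jar and beaker upright in place, and I handed the job in at about 16 s (no verdict was returned).

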